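# Gauge the press block in the potato-cake mould

### The job

Lift the bridge-shaped height gauge up and off the two pegs of its rack and stand it on the white cutting board astride the wooden mould, legs beside the mould's long sides and the plunger over the middle of the press block. Then push the plunger's red knob gently down until its foot just rests on the block, and leave the gauge standing there flat on its feet with the foot on the block, showing the height. Do not drop the gauge or press hard, and leave the mould and the potatoes where they are.

Things in the scene. Friction and masses are not known exactly. Their poses are not given: they have to be found in the camera images.
- gauge: Bridge gauge, 0.5 kg, hangs upright on the rack's pegs. Origin midway between its legs, level with the feet's undersides; z up, y along the bridge. Legs at y = -85 mm (dark, heavy) and +85, inner faces at -78 and +78, on feet 100 (x) x 18 x 8 mm. Bridge 26 (x) x 184 mm, from z = 100 to 122; 200 mm tall with the plunger up. Centre of mass near y = -33, almost below the blue handle.
- gauge_grip (a point): Point in the gauge's blue upright handle, where to hold the gauge: gauge frame (0, -38, 166) mm, axes as the gauge. The handle is 24 mm wide in x, 28 mm in y and stands from z = 122 to z = 181 mm in the gauge frame; only the plunger's knob stands near it, its axis 38 mm away in +y.
- gauge_knob (a point): Centre of the top face of the plunger's red knob (26 mm across, 14 mm high), on the gauge's z axis; 200 mm above the gauge's origin when joint plunger is 0, lower by the joint's value.
- gauge_foot (a point): Centre of the underside of the plunger's red foot disc (28 mm across), on the gauge's z axis; 94 mm above the gauge's origin when joint plunger is 0, lower by the joint's value. The foot is sprung: it gives up to 8 mm upwards into the plunger, 2.5 N per mm.
- plunger (a joint): How far the plunger has been pushed down, in m, 0 to 0.060. It slides with about 4 N of drag and stays where it is left; it starts between 0 and 0.012. With the gauge on the board and the foot just resting on the block, the block's height over the board is 94 mm minus this value.
- rack_pegs (a point): Midway between the tops of the two pegs of the fixed rack, 140 mm above the table, under the hanging gauge's bridge. Rack axes: pegs point to -x, at y = -52 and +45 mm, 8 mm wide. Their red tips turn up 14 mm, 20 mm in front of this point: the bridge must rise over 14 mm, then leave to -x. Two uprights, 162 mm tall, stand 80 mm behind (+x).
- board: White cutting board lying fixed on the table, 320 (x) x 400 (y) x 12 mm; origin at the centre of its underside, so its top is at z = 12 mm.
- mould: Pale wooden open mould on the board, 160 (x) x 100 (y) x 50 mm, 1.4 kg; origin at the centre of its underside, x along its long sides. A dark press block, 138 x 78 mm, flat on top, stands in its middle, held by its own mechanism; its top lies 40 to 70 mm above the mould's underside, different every time and not told.
- potato_a: Halved peeled potato lying flat on the board near a corner, 60 mm across, 32 mm high; origin under its centre. To be left alone.
- potato_b: Another halved peeled potato, the same, near another corner of the board. To be left alone.

How it is judged:
On the way, in this order (a step that is already met when the one before it is completed fails the run):
1. the gauge is held by the fingers, lifted clear of the pegs (contact force between the fingers and gauge above 1 N and horizontal distance between gauge and rack_pegs above 0.08 m), for 0.1 s.
2. the gauge stands upright on the board astride the mould, plunger over the middle of the block and its foot still clear of it (contact force between gauge and board above 2 N and angle between gauge's own z axis and vertical below 0.04 rad and horizontal distance between gauge_foot and mould below 0.018 m and contact force between gauge and mould below 0.1 N), for 0.2 s.
At the end, for the whole second after the job is handed in: Gauge released, at rest, flat on the board (tilt < 0.025 rad, within 2.5 mm of its top), bridge across the mould within 0.2 rad, plunger within 18 mm of the mould's middle, its foot touching the block (> 0.3 N). Mould moved < 15 mm, potatoes < 20 mm (contact force between gauge and mould above 0.3 N and value of joint plunger above 0.016 m and contact force between gauge and board above 1 N and angle between gauge's own z axis and vertical below 0.025 rad and z of gauge in the frame of board below 0.0145 m and horizontal distance between gauge_foot and mould below 0.018 m and angle between the y axis of gauge and the y axis of mould, either way round below 0.2 rad and linear speed of gauge below 0.01 m/s and distance of mould from where it was at the start of the episode below 0.015 m and distance of each of potato_a, potato_b from where it was at the start of the episode below 0.02 m).
It fails at once if the plunger or gauge is pressed on the mould or block with more than 25 N (contact force between gauge and mould above 25 N).
It fails at once if the gauge is let go in the air, more than 15 mm over the board and away from its pegs (contact force between the fingers and gauge below 0.05 N and z of gauge in the frame of board above 0.027 m and distance between gauge and rack_pegs above 0.14 m).
It fails at once if the mould is shoved more than 25 mm (distance of mould from where it was at the start of the episode above 0.025 m).
It also fails if it takes over 61 s, if anything falls off the work surface, if the arm or the gripper's body presses on something with over 40 N, if the wrist force passes 120 N, or if a joint passes its speed limit or range.

### The arm

A 6-joint arm with a two-finger parallel gripper is mounted at the origin on the work surface. World frame = base frame: x ahead of the robot, y to its left, z up, the work surface at z = 0. Lengths are in m, angles in rad, forces in N, time in s.
With the tool pointing down it reaches from about 0.3 to 0.75 m from the base axis. Payload 8.5 kg.
Tool frame: the origin (TCP) lies midway between the tips of the shut fingers; the grasp point (between the pads) lies 19 mm behind it; z points along the fingers, y is the line along which they close (so a half turn about z gives the same grasp; the last joint's range is limited). The gripper opens to 85 mm and grips with 20 to 120 N. Pads are 22 mm wide; open, the fingers measure 114 mm over their backs; the gripper's body (76 mm by 85 mm) begins 54 mm behind the grasp point. The pads swing forward as they close: fully open they stand 13 mm farther back than shut.
Start: joints at [-1.441, 0.381, 1.297, -0, 1.464, -0.215], TCP at [0.186, -0.518, 0.231] pointing down, gripper open.
Joint ranges: [-3.11, 3.11], [-0.89, 2.33], [0.22, 2.48], [-1.42, 4.56], [0.17, 2.85], [-2.88, 2.88]. Speed limits (rad/s): [2.39, 2.39, 3.14, 3.14, 3.14, 3.14].

### API

Orientations are given as a unit quaternion [w, x, y, z].
In Python, from station import bot gives the robot as it stands. The module is installed in compiled form; this text tells all that it offers.
- The arm moves only by the tool arm_command, never from a script. Its argument "increments" is a list of rows, each an object with "angular": the turn, a rotation vector about the tool's x, y, z in degrees, a list of three; "xyz": the shift along the tool's x, y, z in mm, a list of three; "fingers": the closure in counts, from 0 (fully open) to 255 (shut). A call has 1 to 10 rows; each row shifts and turns the commanded pose from where the row before left it, along the tool's axes as they then stand; what a row does not reach is not made up. A row lasts 1/8 s, in which the tool goes at most 62.5 mm and 10.7 degrees, less where a joint would pass 70% of its speed; a pose out of reach is approached as far as the arm can. A call with a gripper value outside its range is refused whole. The fingers move at their own pace and stop on an object; "squeeze" is the grip in N (left out, the last holds). Time passes only in rows, so rows that do not move let the fingers close. It gives the time, the measured TCP pose, the force, the opening and the grip force at its end, in the units of the state.
- bot.sense(): the state, without advancing time (a new reading comes with each control period).
- bot.read_camera(name): name is "side" or "top" or "wrist"; returns the picture (384x512x3 uint8, red, green, blue); there is no depth.
- bot.calibration(name): a dict with "intrinsics" (3x3 intrinsics, pixels), "k1" (the pictures are not rectified: a ray, as slopes to the right and down, at radius r is drawn at 1 + k1 r^2 times it, then the intrinsics apply), "origin" and "orientation" of the camera in the world. Camera axes: x right, y down, z forward; pixel columns grow to the right and rows downward; lengths in m; the calibration is good to about 2 mm. A picture is of the moment at which its call begins: read the wrist's pose just before it. calibration takes no time and is no camera call; for the wrist camera it gives the pose at the moment of the call.
- bot.sign_off(): hands the job in; it is judged then, once.
The state is a dict: "time": time; "joint_pos": joint angles; "joint_velocities": joint speeds; "tau": joint torques, N m; "tool_pos": TCP position; "eef_rot": TCP orientation; "ft_force": force on the tool from outside, world axes, zero at the start; "wrist_torque": the same for the moment, N m; "opening": opening from 0.0 (shut) to 1.0 (fully open); "gripper_force": force on a finger pad.
Only numpy, scipy, OpenCV 4.12 (cv2) and the standard library are available. Lean on these libraries where they do the work, as an engineer would, in place of code of your own. Each camera call takes 0.05 s, during which the arm holds its last target. There are 200 camera calls.

## Working session

There is one attempt and no reset: what is moved stays moved. The work goes in short steps, Python scripts to look and compute and a tool call to move; the robot and the scene stay as the last step left them, time stands still between calls to the robot, and variables do not carry over. Pictures are saved under pics/ and viewed, at most 10 in all, crops included, and the job is handed in when it is done.

Besides the shell and the picture viewer there is one more tool, called as a command line: name --argument value ..., lists and objects as JSON in quotes. arm_command: Moves the arm, as the interface text tells. Its arguments: {"type":"object","properties":{"increments":{"type":"array"},"squeeze":{"type":"number"}},"required":["increments"]}

```bash
mkdir -p pics; python3 - <<'E'
from station import bot
import cv2,numpy as np
s=bot.sense();print(s)
for n in("side","top","wrist"):
    c=bot.calibration(n);print(n,c)
    im=bot.read_camera(n);cv2.imwrite(f"pics/{n}0.png",im[:,:,::-1])
E
```

```text
{'time': 0.0, 'joint_pos': array([-1.44131706e+00,  3.81154326e-01,  1.29825975e+00,  2.83342138e-06,
        1.46358946e+00, -2.15298755e-01]), 'joint_velocities': array([-0.0004578 , -0.00041799,  0.0006278 ,  0.00085982,  0.00041896,
       -0.0004415 ]), 'tau': array([-3.36984458e-04, -4.48461270e+01, -2.31278318e+01, -2.11920146e-04,
        4.80349670e-03,  3.48969472e-06]), 'tool_pos': array([ 0.18585351, -0.51733424,  0.23073449]), 'eef_rot': array([-7.04731159e-04,  9.85177558e-01,  1.71536242e-01,  3.16681756e-05]), 'ft_force': array([ 0.30056527,  0.63960854, -0.32363954]), 'wrist_torque': array([ 0.02495047, -0.04273194, -0.00505079]), 'gripper_force': 0.0, 'opening': 1.0018595786142324}
side {'intrinsics': array([[360.06361047,   0.        , 257.89221206],
       [  0.        , 360.06361047, 197.09400321],
       [  0.        ,   0.        ,   1.        ]]), 'k1': -0.06220951246919775, 'origin': array([0.17621416, 0.82053475, 0.82616285]), 'orientation': array([ 0.10791326, -0.21843511,  0.8609801 , -0.44649087])}
top {'intrinsics': array([[392.83233978,   0.        , 252.18954945],
       [  0.        , 392.83233978, 195.67340102],
       [  0.        ,   0.        ,   1.        ]]), 'k1': -0.06412677507868685, 'origin': array([ 0.44305715, -0.02328481,  1.23874892]), 'orientation': array([ 0.06200514, -0.69612421,  0.7137485 , -0.04614687])}
wrist {'intrinsics': array([[264.41582422,   0.        , 255.0532798 ],
       [  0.        , 264.41582422, 189.98431533],
       [  0.        ,   0.        ,   1.        ]]), 'k1': -0.05260793026940772, 'origin': array([ 0.24841583, -0.49553586,  0.37376764]), 'orientation': array([ 0.10628299,  0.8113749 , -0.56982428, -0.0753325 ])}
```

View pics/top0.png

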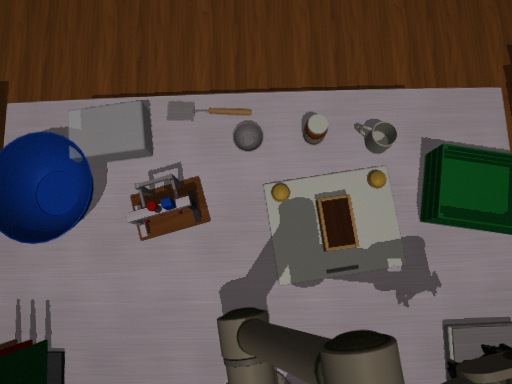

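View pics/side0.png

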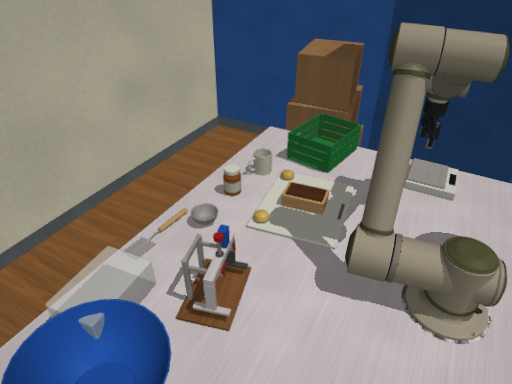

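The top view shows the gauge at about (165,205), with its red knob at (152,207) and blue handle at (167,204). The mould is at (338,222) on the board. I'll enlarge these areas to get corner pixels.

```bash
cat > h.py <<'E'
from station import bot
import cv2,numpy as np
from scipy.spatial.transform import Rotation as R
def rot(q): return R.from_quat([q[1],q[2],q[3],q[0]])
def ray(c,px):
    K=c["intrinsics"];d=np.array([(px[0]-K[0,2])/K[0,0],(px[1]-K[1,2])/K[1,1]]);u=d.copy()
    for _ in range(10): u=d/(1+c["k1"]*(u@u))
    return rot(c["orientation"]).apply([u[0],u[1],1.])
def onz(c,px,z):
    r=ray(c,px);o=np.array(c["origin"]);return o+r*(z-o[2])/r[2]
def proj(c,p):
    v=rot(c["orientation"]).inv().apply(np.atleast_2d(p)-c["origin"]);u=v[:,:2]/v[:,2:]
    u=u*(1+c["k1"]*(u**2).sum(1,keepdims=True));K=c["intrinsics"]
    return u*[K[0,0],K[1,1]]+[K[0,2],K[1,2]]
E
python3 - <<'E'
import cv2,numpy as np
t=cv2.imread("pics/top0.png");s=cv2.imread("pics/side0.png")
f=lambda im,x,y,w,h:cv2.resize(im[y:y+h,x:x+w],(400,300),interpolation=cv2.INTER_CUBIC)
g=np.vstack([np.hstack([f(t,120,170,100,75),f(t,290,185,100,75)]),np.hstack([f(s,170,220,120,90),f(s,255,165,100,75)])])
g=np.clip(g.astype(float)*1.5,0,255).astype(np.uint8)
cv2.imwrite("pics/c1.png",g)
E
```

```text
(no output)
```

View pics/c1.png

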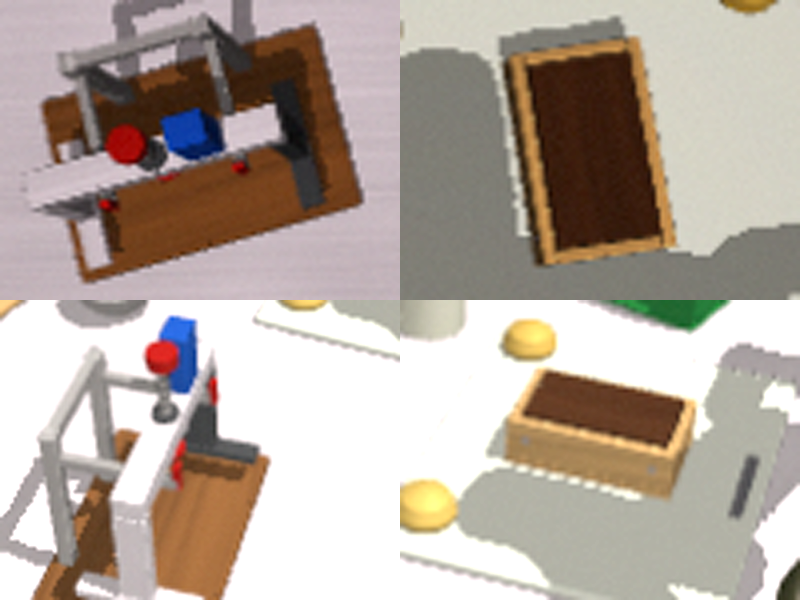

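```bash
cat > m.py <<'E'
from h import *
from scipy.optimize import least_squares
T=bot.calibration("top");S=bot.calibration("side")
tp=lambda a,x0,y0,X0=0,Y0=0,k=4:((np.array(a,float)-[X0,Y0]+.5)/k-.5)+[x0,y0]
# mould top corners
mp=tp([(510,57),(635,38),(672,243),(543,263)],290,185,400,0)
sp=tp([(537,370),(694,405),(508,428),(670,470)],255,165,400,300) # far-left, right... side
tpl=np.array([[80,50],[80,-50],[-80,-50],[-80,50]])/1e3
def place(v,P): 
    P=np.array(P,float);c,s=np.cos(v[2]),np.sin(v[2])
    return np.c_[v[0]+c*P[:,0]-s*P[:,1],v[1]+s*P[:,0]+c*P[:,1],P[:,2]]
M=np.c_[tpl,[.062]*4]
r=least_squares(lambda v:(proj(T,place(v,M))-mp).ravel(),[.4,-.2,0])
print("mould",r.x,r.fun.round(1))
print("side pred of corners",proj(S,place(r.x,M)).round(1).tolist(),sp.round(1).tolist())
# gauge hanging
G=np.array([[13,92,162],[-13,92,162],[12,-24,221],[-12,-52,221],[0,0,234]])/1e3
gp=tp([(22,173),(31,208),(163,116),(220,146),(127,144)],120,170)
f=lambda v:(proj(T,place(v,G))-gp)
r2=least_squares(lambda v:f(v).ravel(),[.5,.3,0]);print("gauge",r2.x,r2.fun.round(1))
K=np.array([[-20,45,154],[-20,-52,154]])/1e3
kp=tp([(107,204),(240,167)],120,170)
r3=least_squares(lambda v:(proj(T,place(v,K))-kp).ravel(),[.5,.3,0]);print("rack",r3.x,r3.fun.round(1))
Gs=np.array([[12,-24,221],[-12,-24,221],[12,-52,221],[-12,-52,221],[0,0,234]])/1e3
print("side pred (crop px)",((proj(S,place(r2.x,Gs))-[170,220]+.5)*10/3+[0,300]).round(0).tolist())
E
python3 m.py
```

```text
mould [ 0.53861729 -0.25147371  0.11754165] [-0.8 -0.7  0.5 -0.7  0.6  0.7 -0.3  0.6]
side pred of corners [[281.4, 194.2], [289.4, 180.7], [329.5, 189.4], [323.6, 203.8]] [[288.9, 182.1], [328.1, 190.9], [281.6, 196.6], [322.1, 207.1]]
gauge [0.57942655 0.26045525 0.23028197] [ 0.9 -0.3  0.5 -0.   0.3  0.9 -1.7 -0.5  0.1 -0.1]
rack [0.57847024 0.25837575 0.24750704] [-0.  0.  0. -0.]
side pred (crop px) [[163.0, 332.0], [193.0, 337.0], [176.0, 310.0], [204.0, 315.0], [167.0, 341.0]]
```

The mould is at about (0.539,-0.251) with yaw 0.118. The gauge is at (0.579,0.260) with yaw about 0.235, so the handle is near (0.588,0.223). I'll move there to hover.

arm_command --increments '[{"xyz":[39.3,-35,-6],"angular":[0,0,0],"fingers":0},{"xyz":[39.3,-35,-6],"angular":[0,0,0],"fingers":0},{"xyz":[39.3,-35,-6],"angular":[0,0,0],"fingers":0},{"xyz":[39.3,-35,-6],"angular":[0,0,0],"fingers":0},{"xyz":[39.3,-35,-6],"angular":[0,0,0],"fingers":0},{"xyz":[39.3,-35,-6],"angular":[0,0,0],"fingers":0},{"xyz":[39.3,-35,-6],"angular":[0,0,0],"fingers":0},{"xyz":[39.3,-35,-6],"angular":[0,0,0],"fingers":0},{"xyz":[39.3,-35,-6],"angular":[0,0,0],"fingers":0},{"xyz":[39.3,-35,-6],"angular":[0,0,0],"fingers":0}]'

```text
time: 1.4
tool_pos: [0.438, -0.0537, 0.2915]
eef_rot: [0.0, 0.985, 0.172, -0.0]
ft_force: [0.3, -0.6, -0.4]
opening: 1.001
gripper_force: 0.0
```

arm_command --increments '[{"xyz":[39.3,-35,-2],"angular":[0,0,0],"fingers":0},{"xyz":[39.3,-35,-2],"angular":[0,0,0],"fingers":0},{"xyz":[39.3,-35,-2],"angular":[0,0,0],"fingers":0},{"xyz":[39.3,-35,-2],"angular":[0,0,0],"fingers":0},{"xyz":[39.3,-35,-2],"angular":[0,0,0],"fingers":0},{"xyz":[39.3,-35,-2],"angular":[0,0,0],"fingers":0},{"xyz":[0,0,0],"angular":[0,0,-10.4],"fingers":0},{"xyz":[0,0,0],"angular":[0,0,-10.4],"fingers":0},{"xyz":[0,0,0],"angular":[0,0,-10.4],"fingers":0},{"xyz":[0,0,0],"angular":[0,0,-10.4],"fingers":0}]'

```text
time: 2.65
tool_pos: [0.5883, 0.222, 0.3029]
eef_rot: [-0.0, 0.859, 0.513, -0.0]
ft_force: [-0.4, 0.2, 0.6]
opening: 1.002
gripper_force: 0.0
```

arm_command --increments '[{"xyz":[0,0,0],"angular":[0,0,-10.4],"fingers":0},{"xyz":[0,0,0],"angular":[0,0,-10.4],"fingers":0},{"xyz":[0,0,0],"angular":[0,0,-10.4],"fingers":0},{"xyz":[0,0,0],"angular":[0,0,-10.4],"fingers":0},{"xyz":[0,0,0],"angular":[0,0,0],"fingers":0}]'

```text
time: 3.28
tool_pos: [0.5884, 0.2219, 0.303]
eef_rot: [-0.0, 0.623, 0.782, -0.0]
ft_force: [0.7, -0.1, 0.1]
opening: 0.999
gripper_force: 0.0
```

```bash
cat >> h.py <<'E'
def pose():
    s=bot.sense();r=rot(s["eef_rot"]);m=r.as_matrix()
    print("t",round(s["time"],2),"tcp",s["tool_pos"].round(4),"xyaw",round(np.degrees(np.arctan2(m[1,0],m[0,0])),2),"z",m[:,2].round(4),"f",s["ft_force"].round(1),"open",round(s["opening"],3),"gf",round(s["gripper_force"],1),"j6",s["joint_pos"][5].round(2));return s,r
def incr(s,r,p): print("tool mm",(r.inv().apply(np.array(p)-s["tool_pos"])*1e3).round(1))
E
python3 - <<'E'
from h import *
s,r=pose()
c=bot.calibration("wrist");im=bot.read_camera("wrist")
cv2.imwrite("pics/w1.png",np.clip(im[:,:,::-1]*1.4,0,255).astype(np.uint8))
G=np.array([[12,-24,221],[-12,-24,221],[-12,-52,221],[12,-52,221],[0,0,234],[-13,92,162]])/1e3
v=(.579,.260,.235);a,b=np.cos(v[2]),np.sin(v[2])
print(proj(c,np.c_[v[0]+a*G[:,0]-b*G[:,1],v[1]+b*G[:,0]+a*G[:,1],G[:,2]]).round(0).tolist())
E
```

```text
t 3.27 tcp [0.5884 0.2219 0.303 ] xyaw 102.86 z [-6.e-04 -1.e-04 -1.e+00] f [ 0.7 -0.1  0.1] open 0.999 gf 0.0 j6 -0.05
[[267.0, 178.0], [240.0, 179.0], [240.0, 209.0], [267.0, 209.0], [253.0, 153.0], [239.0, 51.0]]
```

View pics/w1.png

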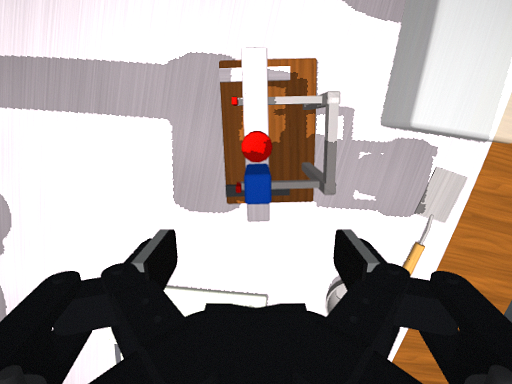

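The wrist view shows the handle top at about (245–271, 173–203), the knob at (257,146), and the bridge ends at (242–267, 48) and (247–269, 221). I'll refit with these points.

```bash
python3 - <<'E'
from h import *
from scipy.optimize import least_squares
s,r=pose();c=bot.calibration("wrist")
im=bot.read_camera("wrist").astype(int)
b=(im[:,:,2]>im[:,:,0]+50)&(im[:,:,2]>im[:,:,1]+40);b[:100]=0;b[260:]=0;b[:,:200]=0;b[:,320:]=0
ys,xs=np.nonzero(b);print("blue",xs.min(),xs.max(),ys.min(),ys.max(),[int(im[y,258,2]) for y in range(160,208,2)])
G=np.array([[13,92,162],[-13,92,162],[13,-92,162],[-13,-92,162],[12,-52,221],[-12,-52,221],[12,-24,221],[-12,-24,221]])/1e3
p=np.array([(267,48),(242,48),(269,221),(247,221),(271,203),(245,203),(271,173),(245,173)],float)
def place(v):
    a,d=np.cos(v[2]),np.sin(v[2]);return np.c_[v[0]+a*G[:,0]-d*G[:,1],v[1]+d*G[:,0]+a*G[:,1],G[:,2]]
q=least_squares(lambda v:(proj(c,place(v))-p).ravel(),[.58,.26,.24],loss="soft_l1");v=q.x
print(v,np.degrees(v[2]),(proj(c,place(v))-p).round(1).tolist())
h=np.array([v[0]+.038*np.sin(v[2]),v[1]-.038*np.cos(v[2]),.187]);print("grip",h);incr(s,r,h)
E
```

```text
t 3.33 tcp [0.5884 0.222  0.3031] xyaw 102.74 z [-5.e-04 -1.e-04 -1.e+00] f [ 0.1 -0.2 -0.6] open 1.001 gf 0.0 j6 -0.05
blue 244 270 164 203 [0, 98, 82, 78, 77, 77, 78, 96, 112, 114, 115, 114, 113, 116, 113, 113, 114, 113, 112, 113, 113, 106, 117, 130]
[0.5812463  0.26526046 0.24487776] 14.03046211431577 [[0.9, -2.4], [-0.5, -1.8], [0.5, -0.1], [-0.2, 0.4], [0.5, 0.7], [-0.4, 1.2], [0.3, -0.1], [-1.4, 0.5]]
grip [0.59045894 0.22839412 0.187     ]
tool mm [  5.8   3.5 116.1]
```

arm_command --increments '[{"xyz":[5.2,3.5,40],"angular":[0,0,-1.2],"fingers":0},{"xyz":[0,0,40],"angular":[0,0,0],"fingers":0},{"xyz":[0,0,26],"angular":[0,0,0],"fingers":0},{"xyz":[0,0,10],"angular":[0,0,0],"fingers":0},{"xyz":[0,0,0],"angular":[0,0,0],"fingers":0}]' --squeeze 50

```text
time: 4.0
tool_pos: [0.5908, 0.2278, 0.1875]
eef_rot: [-0.0, 0.615, 0.788, -0.0]
ft_force: [-0.5, 0.6, 1.3]
opening: 1.004
gripper_force: 0.0
```

arm_command --increments '[{"xyz":[0,0,0],"angular":[0,0,0],"fingers":255},{"xyz":[0,0,0],"angular":[0,0,0],"fingers":255},{"xyz":[0,0,0],"angular":[0,0,0],"fingers":255},{"xyz":[0,0,0],"angular":[0,0,0],"fingers":255},{"xyz":[0,0,0],"angular":[0,0,0],"fingers":255},{"xyz":[0,0,0],"angular":[0,0,0],"fingers":255}]'

```text
time: 4.75
tool_pos: [0.5907, 0.2278, 0.1878]
eef_rot: [0.0, 0.615, 0.789, 0.0]
ft_force: [-2.5, -1.4, 4.6]
opening: 0.273
gripper_force: 50.3
```

```bash
python3 - <<'E'
from h import *
s,r=pose()
c=bot.calibration("wrist");im=bot.read_camera("wrist")
cv2.imwrite("pics/w2.png",np.clip(im[:,:,::-1]*1.4,0,255).astype(np.uint8))
E
```

```text
t 4.75 tcp [0.5907 0.2278 0.1878] xyaw 104.15 z [ 5.e-04  1.e-04 -1.e+00] f [-2.5 -1.4  4.6] open 0.273 gf 50.3 j6 -0.07
```

View pics/w2.png

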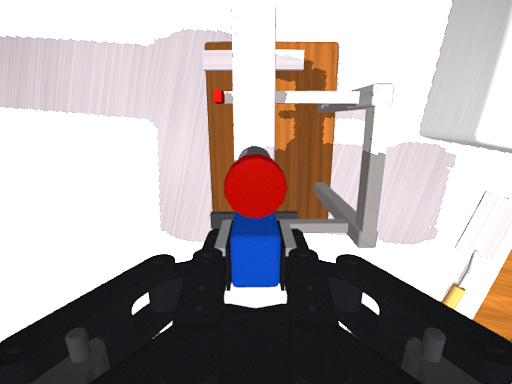

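The handle is gripped squarely, with the knob at (255,185) clear of the fingers. Now I'll lift over the tips and move out to -x.

arm_command --increments '[{"xyz":[0,0,-4],"angular":[0,0,0],"fingers":255},{"xyz":[0,0,-8],"angular":[0,0,0],"fingers":255},{"xyz":[0,0,-10],"angular":[0,0,0],"fingers":255},{"xyz":[0,0,-10],"angular":[0,0,0],"fingers":255},{"xyz":[0,0,0],"angular":[0,0,0],"fingers":255},{"xyz":[0,-10,-8],"angular":[0,0,0],"fingers":255},{"xyz":[0,-25,-15],"angular":[0,0,0],"fingers":255},{"xyz":[0,-35,-15],"angular":[0,0,0],"fingers":255},{"xyz":[0,-35,-5],"angular":[0,0,0],"fingers":255},{"xyz":[0,-20,0],"angular":[0,0,0],"fingers":255}]'

```text
time: 6.05
tool_pos: [0.4674, 0.1969, 0.2633]
eef_rot: [0.0, 0.615, 0.789, 0.0]
ft_force: [0.4, 0.0, -6.0]
opening: 0.278
gripper_force: 50.6
```

```bash
python3 - <<'E'
from h import *
s,r=pose()
m=np.array([.5386,-.2515]);y=np.radians(6.7)
# grip = mould + Rz(y)*(0,-.0385)
incr(s,r,[m[0]+.038*np.sin(y),m[1]-.038*np.cos(y),.265])
im=bot.read_camera("side");cv2.imwrite("pics/s2.png",np.clip(im[:,:,::-1]*1.2,0,255).astype(np.uint8))
E
```

```text
t 6.05 tcp [0.4674 0.1969 0.2633] xyaw 104.17 z [ 9.e-04  2.e-04 -1.e+00] f [ 0.4  0.  -6. ] open 0.278 gf 50.6 j6 -0.08
tool mm [-489.9  -45.6   -1.7]
```

View pics/s2.png

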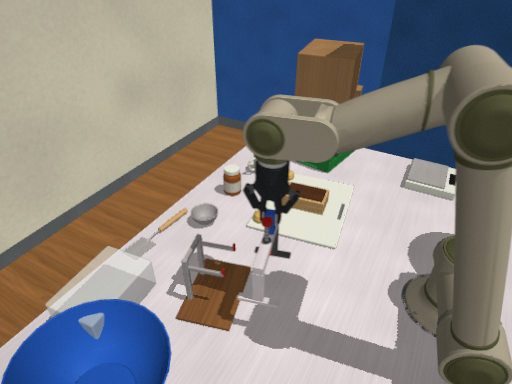

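arm_command --increments '[{"xyz":[-15,-1,-3],"angular":[0,0,0],"fingers":255},{"xyz":[-35,-3,-3],"angular":[0,0,0],"fingers":255},{"xyz":[-50,-5,0],"angular":[0,0,0],"fingers":255},{"xyz":[-55,-5,0],"angular":[0,0,0],"fingers":255},{"xyz":[-55,-5,0],"angular":[0,0,0],"fingers":255},{"xyz":[-55,-5,0],"angular":[0,0,0],"fingers":255},{"xyz":[-55,-5,0],"angular":[0,0,0],"fingers":255},{"xyz":[-55,-5,0],"angular":[0,0,0],"fingers":255},{"xyz":[-50,-5,0],"angular":[0,0,0],"fingers":255},{"xyz":[-35,-4,0],"angular":[0,0,0],"fingers":255}]'

```text
time: 7.35
tool_pos: [0.54, -0.2627, 0.2679]
eef_rot: [-0.0, 0.615, 0.788, -0.0]
ft_force: [0.7, 1.1, -5.2]
opening: 0.272
gripper_force: 50.7
```

arm_command --increments '[{"xyz":[-20,-2,0],"angular":[0,0,0],"fingers":255},{"xyz":[-10,-1,0],"angular":[0,0,0],"fingers":255},{"xyz":[0,0,0],"angular":[0,0,4],"fingers":255},{"xyz":[0,0,0],"angular":[0,0,3.5],"fingers":255},{"xyz":[0,0,0],"angular":[0,0,0],"fingers":255}]'

```text
time: 7.98
tool_pos: [0.5448, -0.2883, 0.2686]
eef_rot: [0.0, 0.664, 0.748, 0.0]
ft_force: [-0.7, 0.4, -5.7]
opening: 0.273
gripper_force: 50.6
```

```bash
python3 - <<'E'
from h import *
s,r=pose()
m=np.array([.5386,-.2515]);y=np.radians(6.7)
incr(s,r,[m[0]+.038*np.sin(y),m[1]-.038*np.cos(y),.265])
a=[]
for n in("wrist","top"):
    im=bot.read_camera(n)[:,:,::-1];cv2.imwrite(f"pics/{n}3.png",im);a.append(im)
g=np.hstack([a[0][:384,120:400],cv2.resize(a[1][150:300,240:420],None,fx=2.56,fy=2.56,interpolation=cv2.INTER_CUBIC)])
cv2.imwrite("pics/c3.png",np.clip(g*1.3,0,255).astype(np.uint8));print(g.shape)
E
```

```text
t 7.97 tcp [ 0.5448 -0.2883  0.2686] xyaw 96.76 z [ 2.e-04  1.e-04 -1.e+00] f [-0.7  0.4 -5.7] open 0.273 gf 50.6 j6 -0.8
tool mm [-0.8 -1.9  3.6]
(384, 741, 3)
```

View pics/c3.png

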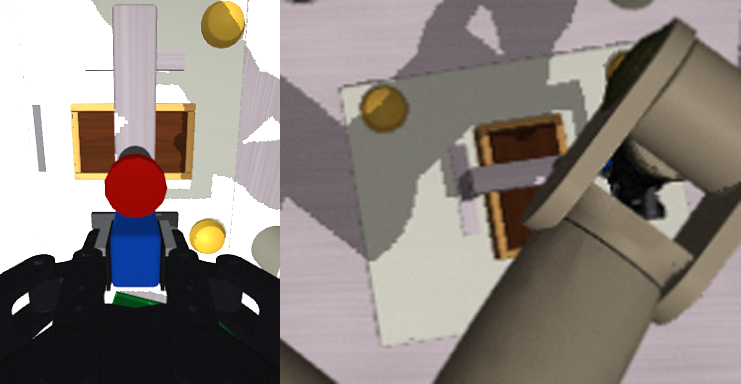

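The wrist view shows the mould rim square to the bridge, with corners at about (191,104), (315,104), (314,179), (193,179). I'll refit the mould.

```bash
python3 - <<'E'
from h import *
from scipy.optimize import least_squares
s,r=pose();c=bot.calibration("wrist")
im=cv2.imread("pics/wrist3.png").astype(int)
# wood mask extents: pale wood R>>B
d=im[:,:,2]-im[:,:,0]
for y in (110,125,140,155,170): x=np.nonzero(d[y,180:330]>25)[0]+180;print(y,x.min(),x.max())
for x in (200,215,300,308): yy=np.nonzero(d[90:200,x]>25)[0]+90;print(x,yy.min(),yy.max())
tpl=np.array([[-80,50,62],[80,50,62],[80,-50,62],[-80,-50,62]])/1e3
def place(v):
    a,b=np.cos(v[2]),np.sin(v[2]);return np.c_[v[0]+a*tpl[:,0]-b*tpl[:,1],v[1]+b*tpl[:,0]+a*tpl[:,1],tpl[:,2]]
p=np.array([(191,104),(315,104),(314,179),(193,179)],float)
q=least_squares(lambda v:(proj(c,place(v))-p).ravel(),[.54,-.25,.118]);v=q.x
print(v,q.fun.round(1))
print("grip target");incr(s,r,[v[0]+.038*np.sin(v[2]),v[1]-.038*np.cos(v[2]),.265])
# where is knob axis: knob top centre at gauge z 200-6 => world ~.3155
print("knob exp",proj(c,[s["tool_pos"]+r.apply([.038,0,0])+[0,0,.019-.166+.194]]))
E
```

```text
t 8.07 tcp [ 0.5448 -0.2885  0.2685] xyaw 96.78 z [ 1.e-04  0.e+00 -1.e+00] f [-0.8  0.4 -5. ] open 0.275 gf 50.6 j6 -0.8
110 190 314
125 191 314
140 192 313
155 193 312
170 194 312
200 103 179
215 103 179
300 103 179
308 103 179
[ 0.53936663 -0.25337601  0.12084809] [-1.  -0.8  1.2 -1.  -1.7  0.9  1.5  1.1]
grip target
tool mm [-2.5 -1.1  3.5]
knob exp [[252.22365491 193.63690004]]
```

arm_command --increments '[{"xyz":[-6,-2,10],"angular":[0,0,0],"fingers":255},{"xyz":[0,0,20],"angular":[0,0,0],"fingers":255},{"xyz":[0,0,25],"angular":[0,0,0],"fingers":255},{"xyz":[0,0,25],"angular":[0,0,0],"fingers":255},{"xyz":[0,0,15],"angular":[0,0,0],"fingers":255},{"xyz":[0,0,7],"angular":[0,0,0],"fingers":255},{"xyz":[0,0,2],"angular":[0,0,0],"fingers":255},{"xyz":[0,0,0],"angular":[0,0,0],"fingers":255}]'

```text
time: 9.07
tool_pos: [0.5436, -0.2955, 0.165]
eef_rot: [0.001, 0.665, 0.747, 0.0]
ft_force: [0.8, -0.1, -5.3]
opening: 0.273
gripper_force: 50.6
```

```bash
python3 - <<'E'
from h import *
s,r=pose()
S=bot.calibration("side")
a=[bot.read_camera(n)[:,:,::-1] for n in("side","wrist")]
g=np.hstack([cv2.resize(a[0][130:250,230:370],None,fx=3,fy=3,interpolation=cv2.INTER_CUBIC),a[1][:360,110:410]])
cv2.imwrite("pics/c4.png",np.clip(g*1.3,0,255).astype(np.uint8))
E
```

```text
t 9.07 tcp [ 0.5436 -0.2955  0.165 ] xyaw 96.66 z [ 9.e-04 -8.e-04 -1.e+00] f [ 0.8 -0.1 -5.3] open 0.273 gf 50.6 j6 -0.81
```

View pics/c4.png

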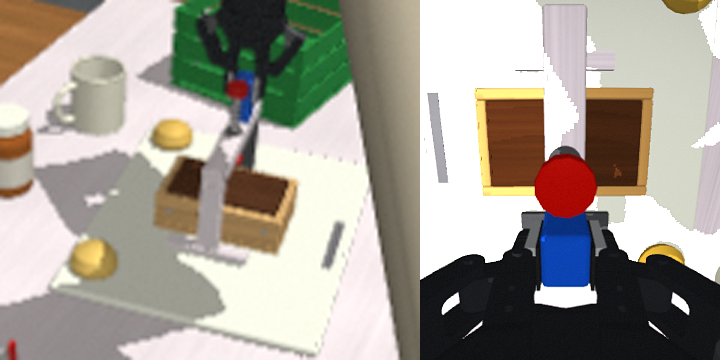

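The gauge is astride and centred just above the board: mould rim centre is at crop x≈563 and the knob at 566. Next come slow steps to touch down.

arm_command --increments '[{"xyz":[0,0,1.5],"angular":[0,0,0],"fingers":255},{"xyz":[0,0,1.5],"angular":[0,0,0],"fingers":255},{"xyz":[0,0,1],"angular":[0,0,0],"fingers":255},{"xyz":[0,0,0.5],"angular":[0,0,0],"fingers":255},{"xyz":[0,0,0],"angular":[0,0,0],"fingers":255}]'

```text
time: 9.8
tool_pos: [0.5434, -0.2954, 0.1601]
eef_rot: [0.0, 0.665, 0.747, -0.0]
ft_force: [-2.2, 1.1, -1.7]
opening: 0.274
gripper_force: 51.0
```

arm_command --increments '[{"xyz":[0,0,0.5],"angular":[0,0,0],"fingers":255},{"xyz":[0,0,0],"angular":[0,0,0],"fingers":255},{"xyz":[0,0,0],"angular":[0,0,0],"fingers":255}]'

```text
time: 10.18
tool_pos: [0.5434, -0.2954, 0.1601]
eef_rot: [0.0, 0.665, 0.747, -0.0]
ft_force: [-4.0, 2.1, 6.8]
opening: 0.273
gripper_force: 52.0
```

arm_command --increments '[{"xyz":[0,0,-0.4],"angular":[0,0,0],"fingers":255},{"xyz":[0,0,0],"angular":[0,0,0],"fingers":100},{"xyz":[0,0,0],"angular":[0,0,0],"fingers":0},{"xyz":[0,0,0],"angular":[0,0,0],"fingers":0},{"xyz":[0,0,0],"angular":[0,0,0],"fingers":0},{"xyz":[0,0,-10],"angular":[0,0,0],"fingers":0},{"xyz":[0,0,-40],"angular":[0,0,0],"fingers":0},{"xyz":[0,0,-40],"angular":[0,0,0],"fingers":0},{"xyz":[0,0,0],"angular":[0,0,0],"fingers":0}]'

```text
time: 11.3
tool_pos: [0.5442, -0.2959, 0.2538]
eef_rot: [0.004, 0.665, 0.747, 0.0]
ft_force: [-0.3, 0.1, -1.1]
opening: 1.0
gripper_force: 0.0
```

```bash
python3 - <<'E'
from h import *
s,r=pose();c=bot.calibration("wrist")
im=bot.read_camera("wrist");m=im.astype(int)
k=((m[:,:,0]>m[:,:,1]+80)&(m[:,:,0]>m[:,:,2]+80)).astype(np.uint8)
n,l,st,ce=cv2.connectedComponentsWithStats(k);i=1+np.argmax(st[1:,4]);print(st[i],ce[i])
for j in (0,.006,.012):
    p=onz(c,[st[i][0]+st[i][2]/2-.5,st[i][1]+st[i][3]/2-.5],.212-j);print(p);incr(s,r,p)
b=((m[:,:,2]>m[:,:,0]+50)&(m[:,:,2]>m[:,:,1]+40)).astype(np.uint8)
n,l,st,ce=cv2.connectedComponentsWithStats(b);i=1+np.argmax(st[1:,4]);print("blue",st[i])
cv2.imwrite("pics/w5.png",np.clip(im[:,:,::-1]*1.3,0,255).astype(np.uint8))
E
```

```text
t 11.3 tcp [ 0.5442 -0.2959  0.2538] xyaw 96.66 z [ 0.0059 -0.0048 -1.    ] f [-0.3  0.1 -1.1] open 1.0 gf 0.0 j6 -0.81
[236 138  33  34 873] [251.97136312 154.61512027]
[ 0.53864444 -0.25518186  0.212     ]
tool mm [41.3 -1.  41.6]
[ 0.5387029  -0.25598787  0.206     ]
tool mm [40.5 -1.1 47.6]
[ 0.53876136 -0.25679387  0.2       ]
tool mm [39.8 -1.2 53.6]
blue [ 238  171   29   45 1176]
```

View pics/w5.png

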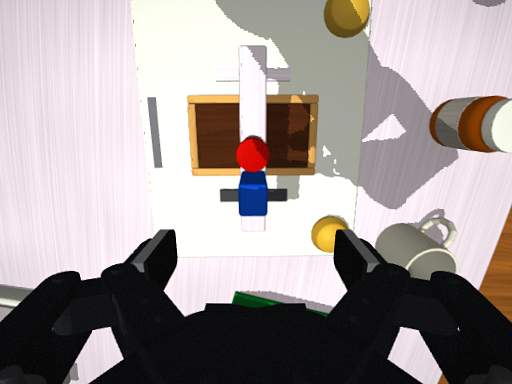

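The gauge is standing freely, with the knob centred over the mould at (252,154). I'll shift over the knob, shut the fingers and approach.

arm_command --increments '[{"xyz":[20,-0.5,0],"angular":[0,0,0],"fingers":255},{"xyz":[21,-0.6,0],"angular":[0,0,0],"fingers":255},{"xyz":[0,0,0],"angular":[0,0,0],"fingers":255},{"xyz":[0,0,0],"angular":[0,0,0],"fingers":255},{"xyz":[0,0,0],"angular":[0,0,0],"fingers":255},{"xyz":[0,0,0],"angular":[0,0,0],"fingers":255},{"xyz":[0,0,15],"angular":[0,0,0],"fingers":255},{"xyz":[0,0,15],"angular":[0,0,0],"fingers":255},{"xyz":[0,0,5],"angular":[0,0,0],"fingers":255},{"xyz":[0,0,0],"angular":[0,0,0],"fingers":255}]'

```text
time: 12.6
tool_pos: [0.5374, -0.2547, 0.2142]
eef_rot: [-0.0, 0.665, 0.747, -0.0]
ft_force: [0.4, 0.4, 0.5]
opening: 0.004
gripper_force: 0.0
```

```bash
python3 - <<'E'
from h import *
s,r=pose();incr(s,r,[.5387,-.2556,.200])
E
```

```text
t 12.6 tcp [ 0.5374 -0.2547  0.2142] xyaw 96.65 z [-7.e-04  6.e-04 -1.e+00] f [0.4 0.4 0.5] open 0.004 gf 0.0 j6 -0.76
tool mm [-1.1  1.2 14.2]
```

arm_command --increments '[{"xyz":[-0.5,1,3],"angular":[0,0,0],"fingers":255},{"xyz":[0,0,3],"angular":[0,0,0],"fingers":255},{"xyz":[0,0,3],"angular":[0,0,0],"fingers":255},{"xyz":[0,0,3],"angular":[0,0,0],"fingers":255},{"xyz":[0,0,3],"angular":[0,0,0],"fingers":255},{"xyz":[0,0,3],"angular":[0,0,0],"fingers":255},{"xyz":[0,0,3],"angular":[0,0,0],"fingers":255}]'

```text
time: 13.48
tool_pos: [0.5386, -0.2551, 0.1938]
eef_rot: [0.0, 0.665, 0.747, 0.0]
ft_force: [-1.2, -0.0, 3.1]
opening: -0.001
gripper_force: 1.5
```

arm_command --increments '[{"xyz":[0,0,1],"angular":[0,0,0],"fingers":255},{"xyz":[0,0,1],"angular":[0,0,0],"fingers":255},{"xyz":[0,0,1],"angular":[0,0,0],"fingers":255},{"xyz":[0,0,1],"angular":[0,0,0],"fingers":255}]'

```text
time: 13.98
tool_pos: [0.5386, -0.2551, 0.1897]
eef_rot: [0.0, 0.665, 0.747, 0.0]
ft_force: [-0.0, -0.1, 3.4]
opening: 0.0
gripper_force: 1.5
```

```bash
python3 - <<'E'
import cv2
g=cv2.imread("pics/c4.png")
for y in(120,170): print(y,[(x-310,*map(int,g[y,x])) for x in list(range(470,496))+list(range(630,658))])
x=510;print([(y,*map(int,g[y,x])) for y in list(range(84,104))+list(range(178,202))])
E
```

```text
120 [(160, 255, 255, 255), (161, 255, 255, 255), (162, 255, 255, 255), (163, 255, 255, 255), (164, 255, 255, 255), (165, 255, 255, 255), (166, 247, 255, 255), (167, 127, 241, 255), (168, 130, 236, 255), (169, 130, 234, 255), (170, 130, 234, 255), (171, 126, 231, 255), (172, 124, 228, 255), (173, 123, 227, 255), (174, 119, 219, 255), (175, 100, 185, 244), (176, 53, 100, 143), (177, 29, 54, 102), (178, 18, 35, 66), (179, 27, 50, 104), (180, 27, 55, 113), (181, 28, 57, 113), (182, 28, 54, 111), (183, 28, 54, 110), (184, 28, 57, 111), (185, 28, 58, 111), (320, 15, 32, 65), (321, 15, 36, 67), (322, 16, 35, 66), (323, 19, 35, 67), (324, 16, 35, 65), (325, 18, 33, 63), (326, 20, 36, 67), (327, 18, 33, 66), (328, 20, 35, 66), (329, 16, 32, 63), (330, 16, 31, 58), (331, 46, 84, 117), (332, 70, 131, 176), (333, 79, 144, 192), (334, 75, 139, 185), (335, 76, 141, 191), (336, 76, 137, 185), (337, 75, 139, 187), (338, 74, 139, 184), (339, 70, 135, 180), (340, 71, 135, 176), (341, 128, 165, 187), (342, 209, 221, 214), (343, 201, 215, 213), (344, 200, 214, 211), (345, 201, 217, 214), (346, 201, 214,
[... 1396 characters left out ...]
9, 255), (95, 137, 252, 255), (96, 139, 250, 255), (97, 122, 223, 255), (98, 97, 183, 241), (99, 57, 110, 145), (100, 24, 48, 84), (101, 23, 49, 100), (102, 26, 57, 110), (103, 27, 58, 113), (178, 28, 57, 113), (179, 27, 59, 115), (180, 28, 59, 115), (181, 32, 61, 115), (182, 29, 58, 110), (183, 27, 54, 109), (184, 26, 54, 109), (185, 22, 42, 92), (186, 55, 102, 149), (187, 109, 200, 255), (188, 139, 252, 255), (189, 141, 253, 255), (190, 139, 249, 255), (191, 137, 248, 255), (192, 136, 249, 255), (193, 135, 249, 255), (194, 128, 241, 255), (195, 135, 223, 255), (196, 255, 255, 255), (197, 255, 255, 255), (198, 255, 255, 255), (199, 255, 255, 255), (200, 255, 255, 255), (201, 255, 255, 255)]
```

arm_command --increments '[{"xyz":[0,0,1],"angular":[0,0,0],"fingers":255},{"xyz":[0,0,1],"angular":[0,0,0],"fingers":255},{"xyz":[0,0,1],"angular":[0,0,0],"fingers":255}]'

```text
time: 14.35
tool_pos: [0.5386, -0.2551, 0.1867]
eef_rot: [0.0, 0.665, 0.747, 0.0]
ft_force: [-0.4, 0.4, 3.9]
opening: -0.002
gripper_force: 1.5
```

The block and rim have nearly equal image scale (about 1.093 px/mm), so the block is about 50 mm high. I expect contact with the knob at z≈0.168.

arm_command --increments '[{"xyz":[0,0,1],"angular":[0,0,0],"fingers":255},{"xyz":[0,0,1],"angular":[0,0,0],"fingers":255},{"xyz":[0,0,1],"angular":[0,0,0],"fingers":255},{"xyz":[0,0,1],"angular":[0,0,0],"fingers":255},{"xyz":[0,0,1],"angular":[0,0,0],"fingers":255},{"xyz":[0,0,1],"angular":[0,0,0],"fingers":255},{"xyz":[0,0,1],"angular":[0,0,0],"fingers":255},{"xyz":[0,0,0],"angular":[0,0,0],"fingers":255}]'

```text
time: 15.35
tool_pos: [0.5386, -0.2551, 0.1795]
eef_rot: [-0.0, 0.665, 0.747, 0.0]
ft_force: [-0.3, -0.3, 1.1]
opening: 0.0
gripper_force: 0.7
```

arm_command --increments '[{"xyz":[0,0,1],"angular":[0,0,0],"fingers":255},{"xyz":[0,0,1],"angular":[0,0,0],"fingers":255},{"xyz":[0,0,1],"angular":[0,0,0],"fingers":255},{"xyz":[0,0,1],"angular":[0,0,0],"fingers":255}]'

```text
time: 15.85
tool_pos: [0.5386, -0.2551, 0.1757]
eef_rot: [0.0, 0.665, 0.747, 0.0]
ft_force: [-0.1, 0.9, 3.2]
opening: 0.001
gripper_force: 1.5
```

arm_command --increments '[{"xyz":[0,0,1],"angular":[0,0,0],"fingers":255},{"xyz":[0,0,1],"angular":[0,0,0],"fingers":255}]'

```text
time: 16.1
tool_pos: [0.5386, -0.2551, 0.1737]
eef_rot: [0.0, 0.665, 0.747, -0.0]
ft_force: [0.4, 0.6, 2.9]
opening: 0.0
gripper_force: 1.5
```

arm_command --increments '[{"xyz":[0,0,1],"angular":[0,0,0],"fingers":255}]'

```text
time: 16.23
tool_pos: [0.5386, -0.2551, 0.1728]
eef_rot: [0.0, 0.665, 0.747, 0.0]
ft_force: [-1.8, 0.1, 3.6]
opening: 0.001
gripper_force: 2.4
```

arm_command --increments '[{"xyz":[0,0,1],"angular":[0,0,0],"fingers":255}]'

```text
time: 16.35
tool_pos: [0.5386, -0.2551, 0.172]
eef_rot: [0.0, 0.665, 0.747, 0.0]
ft_force: [-1.2, 1.0, 6.0]
opening: 0.002
gripper_force: 3.3
```

The foot is on the block: the push rose from about 3.3 N to 6 N, so the spring carries 2–4 N. I'll retract straight up.

arm_command --increments '[{"xyz":[0,0,-1],"angular":[0,0,0],"fingers":255},{"xyz":[0,0,-2],"angular":[0,0,0],"fingers":255},{"xyz":[0,0,-20],"angular":[0,0,0],"fingers":255},{"xyz":[0,0,-40],"angular":[0,0,0],"fingers":255},{"xyz":[0,0,-40],"angular":[0,0,0],"fingers":255},{"xyz":[0,0,0],"angular":[0,0,0],"fingers":255},{"xyz":[0,0,0],"angular":[0,0,0],"fingers":255}]'

```text
time: 17.23
tool_pos: [0.5383, -0.2549, 0.2738]
eef_rot: [-0.001, 0.665, 0.747, -0.0]
ft_force: [-1.0, 0.9, 0.0]
opening: -0.001
gripper_force: 0.0
```

```bash
python3 - <<'E'
from h import *
s,r=pose()
a=[bot.read_camera(n)[:,:,::-1] for n in("side","wrist")]
g=np.hstack([cv2.resize(a[0][130:250,230:370],None,fx=3,fy=3,interpolation=cv2.INTER_CUBIC),a[1][:360,110:410]])
cv2.imwrite("pics/c6.png",np.clip(g*1.3,0,255).astype(np.uint8))
E
```

```text
t 17.23 tcp [ 0.5383 -0.2549  0.2738] xyaw 96.65 z [-1.3e-03  9.0e-04 -1.0e+00] f [-1.   0.9  0. ] open -0.001 gf 0.0 j6 -0.76
```

View pics/c6.png

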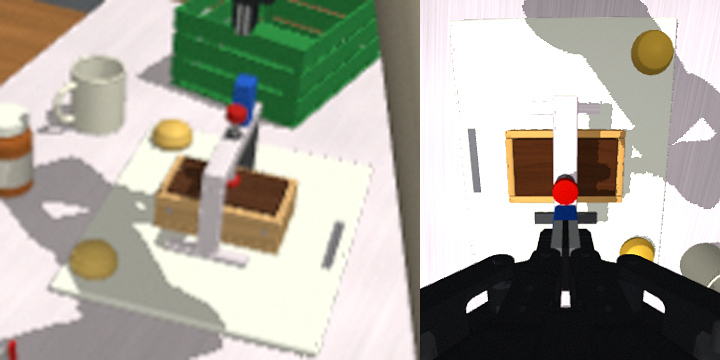

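The gauge stands upright astride the mould. Its red foot is on the block at crop (232,183), and the mould and potatoes have not moved. I'm handing in.

```bash
python3 -c "
from station import bot
print(bot.sign_off())"
```

```text
the job is handed in; nothing more can be done
None
```

The gauge is standing on the board astride the mould with its foot on the press block, reading a block height of about 54 mm, and I've handed the job in. No verdict came back, and I judged the foot's contact from the rise in push force, not from a direct measurement.

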